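# Show a solar cell to the camera: press the dark box's lever, then ease the lid shut

## Task

Show the solar cell in the wider of the two dark boxes to the overhead camera: with your fingertips press down the round pad of that box's lever until its lid stands fully open, and hold it there for at least two seconds. Then ease the pad back up slowly, over about three seconds, so that the lid comes down fully shut without slamming, and take your hand away. Work the lid only through its lever without touching the lid itself, grip nothing, and leave the narrower box shut and everything else on the bench where it is.

Things in the scene. Friction and masses are not known exactly. Their poses are not given: they have to be found in the camera images.
- wide_box: the wider of the two aluminium dark boxes, fixed to the bench: 150 mm deep (its x) by 170 mm wide (its y), 76 mm high with the shut lid. Origin at the centre of its underside on the bench; its own -x is its front, towards the robot, where its lever sticks out; z up. Turned up to about 0.3 rad in yaw; either box may be the left one.
- wide_lid (a joint): the flat 6 mm lid of the wider box, hinged along the box's far (+x) top rim, rising at the front. 0 = shut, 1.05 rad = fully open (against the stop). It is linked to the lever: lid angle = 2.6 x lever angle. It has no brake: let go, it falls and slams.
- wide_lever (a joint): the press lever of the wider box, pivoted 85 mm in front of the box's centre, 50 mm above the bench: 0 = up (lid shut), 0.4 rad = fully pressed against its stop (lid fully open). Pressing at the pad's centre takes about 3 to 10 N all the way when done slowly, more when done fast, and the lever pushes back up by itself.
- wide_pad (a point): centre of the top face of the round black rubber pad (80 mm across, 10 mm thick) on the end of the wider box's lever, which moves with the lever. About 186 mm from the box's centre along its -x and 76 mm above the bench when up; it sinks about 39 mm, nearly straight down, when fully pressed, and its slope goes from 0.2 rad (front edge high) to -0.2 rad.
- narrow_box: the narrower of the two aluminium dark boxes, fixed to the bench: 150 mm deep (its x) by 100 mm wide (its y), 76 mm high with the shut lid. Origin at the centre of its underside on the bench; its own -x is its front, towards the robot, where its lever sticks out; z up. Turned up to about 0.3 rad in yaw; either box may be the left one.
- narrow_lid (a joint): the flat 6 mm lid of the narrower box, hinged along the box's far (+x) top rim, rising at the front. 0 = shut, 1.05 rad = fully open (against the stop). It is linked to the lever: lid angle = 2.6 x lever angle. It has no brake: let go, it falls and slams.
- narrow_lever (a joint): the press lever of the narrower box, pivoted 85 mm in front of the box's centre, 50 mm above the bench: 0 = up (lid shut), 0.4 rad = fully pressed against its stop (lid fully open). Pressing at the pad's centre takes about 3 to 10 N all the way when done slowly, more when done fast, and the lever pushes back up by itself.
- narrow_pad (a point): centre of the top face of the round black rubber pad (80 mm across, 10 mm thick) on the end of the narrower box's lever, which moves with the lever. About 186 mm from the box's centre along its -x and 76 mm above the bench when up; it sinks about 39 mm, nearly straight down, when fully pressed, and its slope goes from 0.2 rad (front edge high) to -0.2 rad.
- loupe: loose black eye loupe, 42 mm across, 40 mm high, standing near the wider box's lever; origin under its centre
- gauge: loose steel plug gauge, 32 mm across, 46 mm high, standing near the narrower box's lever; origin under its centre
- bottle: loose white bottle, 60 mm across, 150 mm high, at the left; origin under its centre
- tape: loose roll of tape lying flat, 84 mm across, 22 mm high, at the left; origin under its centre
- driver: loose screwdriver lying at the right
- tray: loose grey plastic tray, 120 x 160 x 30 mm, at the right; origin under its centre
- roller: loose rubber roller standing on end between and behind the boxes, 32 mm across, 50 mm high; origin under its centre

How it is judged (in metres and radians):
On the way, in this order (a step that is already met when the one before it is completed fails the run):
1. the wider box's lid is fully open (over 0.97 of its 1.05 rad) and stays so for two seconds (value of joint wide_lid above 0.97 rad and contact force between the fingers and wide_lever above 0.5 N), for 1.9 s.
2. the wider box's lid is shut again (value of joint wide_lid below 0.04 rad), for 0.2 s.
At the end, for the whole second after the job is handed in: both lids are shut (each within 0.04 rad) after the wider box's lid was held fully open by its lever for two seconds and let down without slamming (value of joint each of wide_lid, narrow_lid below 0.04 rad); the robot touches nothing.
It fails at once if the wider box's lid comes down on the box faster than 1.5 rad/s (about 0.23 m/s at its front edge) in the lower half of its travel: it slams (velocity of joint wide_lid below -1.5 rad/s and value of joint wide_lid below 0.5 rad).
It fails at once if the robot touches a lid (contact force between any of the fingers, the arm and wide_lid above 0.5 N or contact force between any of the fingers, the arm and narrow_lid above 0.5 N).
It fails at once if the narrower box is opened or its lever pressed (lid over 0.08 rad) (value of joint narrow_lid above 0.08 rad).
It fails at once if a loose thing on the bench is shoved, carried or lifted (moved over 20 mm) (distance of any of loupe, gauge, bottle, tape, driver, tray, roller from where it was at the start of the episode above 0.02 m).
It also fails if it takes over 48 s, if anything falls off the work surface, if the arm or the gripper's body presses on something with over 40 N, if the wrist force passes 120 N, or if a joint passes its speed limit or range.

## Robot

A 7-joint arm with a two-finger parallel gripper is mounted at the origin on the work surface. World frame = base frame: x ahead of the robot, y to its left, z up, the work surface at z = 0. Lengths are in mm, angles in rad, forces in N, time in s.
With the tool pointing down it reaches from about 425 to 825 mm from the base axis. Payload 3.6 kg.
Tool frame: the origin (TCP) lies on the centre line of the jaws, within the pads' length; the fingertips stand 22 mm ahead of it and the grasp point (between the pads) lies 3 mm ahead of it; z points along the fingers, y is the line along which they close (so a half turn about z gives the same grasp; the last joint's range is limited). The gripper opens to 93 mm and grips with 3 to 60 N. Pads are 15 mm wide; open, the fingers measure 128 mm over their backs; the gripper's body (75 mm by 188 mm) begins 65 mm behind the grasp point.
Start: joints at [-0.026, 0.615, -0.013, 1.423, 0.008, 1.103, -0.04], TCP at [649.972, 0.023, 240.64] pointing down, gripper open.
Joint ranges: [-3.12, 3.12], [-0.3, 2.06], [-1.34, 1.32], [0.26, 2.42], [-1.36, 4.5], [0.01, 1.98], [-2.84, 2.84]. Speed limits (rad/s): [2.79, 2.79, 3.14, 3.14, 3.14, 3.14, 3.14].

## Interface

Orientations are given as a rotation vector (axis times angle).
In Python, from plant import arm, eyes gives the robot as it stands.
- The arm moves only by the tool play_rows, never from a script. Its argument "moves" is a list of rows, each an object of numbers: "ax", "ay", "az": the turn, a rotation vector about the world's x, y, z in rad; "dx", "dy", "dz": the shift along the world's x, y, z in m; "hand": the gripper command: -1 is fully open, 1 is shut, values between are in proportion. A call has 1 to 20 rows; each row is the pose to reach, as a shift and turn from the pose commanded when the call began; what a row does not reach only later rows make up. A row lasts 1/12 s, in which the tool goes at most 41.7 mm and 7.16 degrees, less where a joint would pass 70% of its speed; a pose out of reach is approached as far as the arm can. A call with a gripper value outside its range is refused whole. The fingers move at their own pace and stop on an object; the grip force is fixed at half the most. Time passes only in rows, so rows that repeat a pose let the fingers close. It gives the time, the measured TCP pose, the force, the opening and the grip force at its end, in the units of the state.
- arm.state(): the state, without advancing time (a new reading comes with each control period).
- eyes.camera(name): name is "scene" or "side" or "wrist"; returns the picture (480x640x3 uint8, red, green, blue); there is no depth.
- eyes.get_calibration(name): a dict with "fx", "fy", "cx", "cy" (pixels), "rvec" (rotation vector, rad) and "tvec" (3), from world to camera coordinates, as OpenCV has them; the wrist camera has in their place "T_tool_cam" (4x4, takes a point from camera to tool coordinates, whose origin is the TCP and whose axes are the flange's). Camera axes: x right, y down, z forward; pixel columns grow to the right and rows downward; lengths in mm; the calibration is good to about 2 mm. A picture is of the moment at which its call begins: read the wrist's pose just before it. get_calibration takes no time and is no camera call.
- arm.job_done(): hands the job in; it is judged then, once.
The state is a dict: "time": time; "joint_pos": joint angles; "dq": joint speeds; "joint_torque": joint torques, N m; "ee_pos": TCP position; "tool_rot": TCP orientation; "contact_force": force on the tool from outside, world axes, zero at the start; "moment": the same for the moment, N m; "gripper_width": opening from 0.0 (shut) to 1.0 (fully open); "gripper_force": force on a finger pad.
Only numpy, scipy, OpenCV 4.12 (cv2) and the standard library are available. Lean on these libraries where they do the work, as an engineer would, in place of code of your own. Each camera call takes 0.05 s, during which the arm holds its last target. There are 200 camera calls.

## Working session

There is one attempt and no reset: what is moved stays moved. The work goes in short steps, Python scripts to look and compute and a tool call to move; the robot and the scene stay as the last step left them, time stands still between calls to the robot, and variables do not carry over. Pictures are saved under pics/ and viewed, at most 10 in all, crops included, and the job is handed in when it is done.

Besides the shell and the picture viewer there is one more tool, called after "Call:" as name(argument=value, ...) on one line, values as JSON. play_rows: Moves the arm, as the interface text tells. Its arguments: {"type":"object","properties":{"moves":{"type":"array","items":{"type":"object","properties":{"ax":{"type":"number"},"ay":{"type":"number"},"az":{"type":"number"},"dx":{"type":"number"},"dy":{"type":"number"},"dz":{"type":"number"},"hand":{"type":"number"}}}}},"required":["moves"]}

```bash
mkdir -p pics; python3 - <<'E'
from plant import arm, eyes
import cv2
for n in ("scene","side"):
    cv2.imwrite(f"pics/{n}0.png", eyes.camera(n)[:,:,::-1]); print(n, eyes.get_calibration(n))
print(arm.state())
E
```

```text
scene {'fx': 464.6334470195129, 'fy': 464.6334470195129, 'cx': 320.7610553119945, 'cy': 242.1209941476888, 'rvec': array([ 1.79527172,  1.68339422, -0.74522841]), 'tvec': array([ -19.78423679, -314.12114645, 1570.01617597])}
side {'fx': 538.9797191425642, 'fy': 538.9797191425642, 'cx': 316.353387327266, 'cy': 238.42732507328782, 'rvec': array([ 0.20050618, -2.78470627,  1.33480077]), 'tvec': array([ 543.93833639,   99.17873096, 1695.78473161])}
{'time': 0.1, 'joint_pos': array([-0.02648751,  0.61579981, -0.01263359,  1.42469515,  0.00810212,
        1.10341309, -0.04044189]), 'dq': array([-3.92942131e-04, -3.18652818e-03,  9.52402679e-05, -2.93050402e-03,
        2.02766686e-04,  8.40872427e-04, -5.68088270e-04]), 'joint_torque': array([ 9.60165453e-04, -4.60037935e+01,  2.10206788e-01, -1.66244763e+01,
       -6.11468428e-02,  1.69380486e-02,  1.02607953e-04]), 'ee_pos': array([6.49352271e+02, 1.30546030e-02, 2.39626060e+02]), 'tool_rot': array([-2.22028922, -2.22034627,  0.00253633]), 'contact_force': array([0.01519291, 0.23838383, 1.20299132]), 'moment': array([-0.00401871,  0.02502926, -0.01034222]), 'gripper_force': 0.0, 'gripper_width': 0.9984912854648405}
```

View pics/scene0.png

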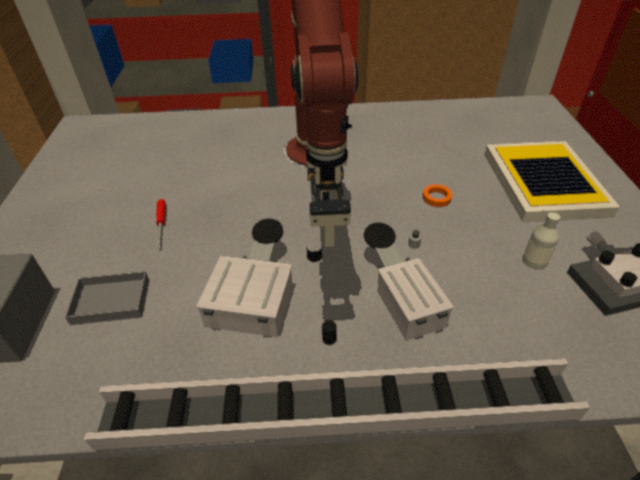

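View pics/side0.png

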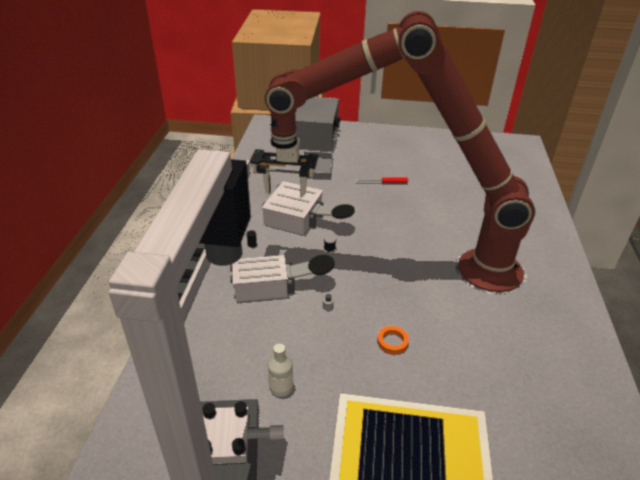

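The wide box is at image left in the scene view (robot's right, lid around (247,285)). Its pad is at scene (268,231) and side (343,211), and the loupe at scene (314,250). The narrow box's pad is at scene (380,235).

```bash
cat > h.py <<'E'
import numpy as np, cv2
from plant import arm, eyes
def ray(n,uv):
    c=eyes.get_calibration(n); R=cv2.Rodrigues(np.array(c['rvec']))[0]
    d=R.T@np.array([(uv[0]-c['cx'])/c['fx'],(uv[1]-c['cy'])/c['fy'],1]); return -R.T@np.array(c['tvec']), d/np.linalg.norm(d)
def plane(n,uv,z):
    o,d=ray(n,uv); return o+d*(z-o[2])/d[2]
def meet(a,b):
    (o,d),(p,e)=a,b; s=np.linalg.lstsq(np.c_[d,-e],p-o,rcond=None)[0]
    x,y=o+d*s[0],p+e*s[1]; return (x+y)/2, np.linalg.norm(x-y)
def blob(n,img,seed,thr,r=32):
    m=(img.max(2)<thr).astype(np.uint8); w=np.zeros_like(m); cv2.circle(w,seed,r,1,-1)
    m=cv2.morphologyEx(m&w,cv2.MORPH_OPEN,np.ones((3,3),np.uint8)); k,l,s,c=cv2.connectedComponentsWithStats(m)
    i=l[seed[1],seed[0]]; return c[i],s[i]
E
python3 - <<'E'
from h import *
I={n:cv2.imread(f"pics/{n}0.png") for n in("scene","side")}
print(I['scene'][231,268],I['scene'][245,268],I['side'][211,343],I['side'][222,345])
for name,a,b in (("wide",(268,231),(343,211)),("narrow",(380,235),(321,265)),("loupe",(314,254),(330,244))):
    ca,sa=blob("scene",I['scene'],a,48); cb,sb=blob("side",I['side'],b,48)
    print(name,ca,sa,cb,sb,plane("scene",ca,76).round(1),plane("side",cb,76).round(1),meet(ray("scene",ca),ray("side",cb)))
# wide lid top corners from scene: far/near edges
g=I['scene'].max(2); m=(g>110).astype(np.uint8)[:, :]
w=np.zeros_like(m); w[250:335,195:297]=1
cs=max(cv2.findContours(m&w,0,2)[0],key=cv2.contourArea); print(cv2.approxPolyDP(cs,4,True).reshape(-1,2).tolist())
s=np.hstack([cv2.resize(I['scene'][215:345,190:330],None,fx=2.8,fy=2.8),cv2.resize(I['side'][170:300,225:365],None,fx=2.8,fy=2.8)])
cv2.imwrite("pics/crop.png",s)
E
```

```text
[17 25 24] [116 135 144] [31 35 36] [103 109 115]
wide [267.33273056 231.07052441] [253 220  29  23 553] [342.71361502 211.24882629] [333 205  21  13 213] [ 487.9 -139.7   76. ] [ 480.1 -136.4   76. ] (array([ 481.15035928, -141.00363747,   71.39345207]), np.float64(2.507814246785088))
narrow [379.02590674 235.2746114 ] [365 223  30  25 579] [321.11873351 264.2348285 ] [309 255  25  20 379] [524.7 135.2  76. ] [516.8 138.8  76. ] (array([518.19253392, 135.51929122,  71.59949969]), np.float64(2.9063188253700276))
loupe [314.53781513 255.50420168] [308 251  14  10 119] [329.34328358 246.58208955] [325 243  10   8  67] [582.8 -26.1  76. ] [502.5  54.   76. ] (array([511.46356365, -26.00508761,   7.13733077]), np.float64(4.357217152919396))
[[195, 250], [195, 334], [261, 334], [213, 331], [204, 326], [199, 309], [274, 318], [290, 272], [296, 285], [281, 334], [296, 334], [296, 250], [287, 250], [276, 262], [269, 260], [271, 250]]
```

View pics/crop.png

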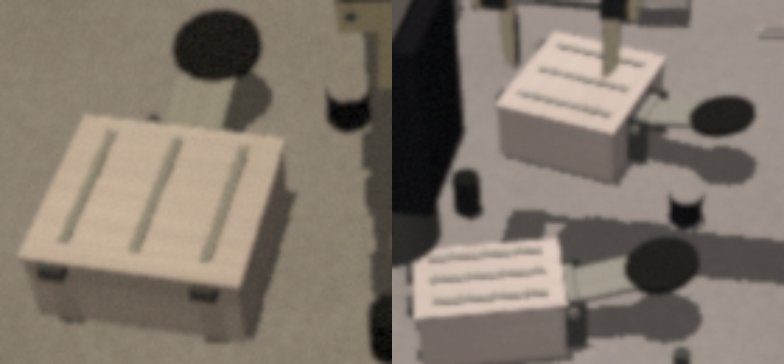

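```bash
python3 - <<'E'
from h import *
P=[plane("scene",(190+u/2.8,215+v/2.8),76)[:2] for u,v in ((85,115),(285,138),(242,288),(20,255))]
P=np.array(P); print(P.round(0), P.mean(0))
for i in range(4):
    d=P[(i+1)%4]-P[i]; print(np.linalg.norm(d),np.degrees(np.arctan2(d[1],d[0])))
d=P.mean(0)-np.array([484,-140]); print(d,np.linalg.norm(d),np.degrees(np.arctan2(d[1],d[0])))
E
```

```text
[[ 568. -248.]
 [ 608.  -80.]
 [ 759. -113.]
 [ 716. -283.]] [ 662.71793785 -181.09034896]
173.0575327012992 76.78735121913942
155.42057325877025 -12.434004372491062
174.82563391975313 -104.32192484684386
152.02218466867183 166.92934465907305
[178.71793785 -41.09034896] 183.38080076235755 -12.948265119533389
```

Call:
play_rows(moves=[{"dx": -0.028,"dy": -0.024,"dz": 0,"az": 0.11,"hand": 1},{"dx": -0.056,"dy": -0.047,"dz": 0,"az": 0.22,"hand": 1},{"dx": -0.084,"dy": -0.07,"dz": 0,"az": 0.33,"hand": 1},{"dx": -0.112,"dy": -0.094,"dz": 0,"az": 0.44,"hand": 1},{"dx": -0.14,"dy": -0.117,"dz": 0,"az": 0.55,"hand": 1},{"dx": -0.168,"dy": -0.14,"dz": 0,"az": 0.66,"hand": 1},{"dx": -0.168,"dy": -0.14,"dz": -0.01,"az": 0.77,"hand": 1},{"dx": -0.168,"dy": -0.14,"dz": -0.02,"az": 0.88,"hand": 1},{"dx": -0.168,"dy": -0.14,"dz": -0.03,"az": 0.99,"hand": 1},{"dx": -0.168,"dy": -0.14,"dz": -0.05,"az": 1.1,"hand": 1},{"dx": -0.168,"dy": -0.14,"dz": -0.07,"az": 1.21,"hand": 1},{"dx": -0.168,"dy": -0.14,"dz": -0.09,"az": 1.32,"hand": 1},{"dx": -0.168,"dy": -0.14,"dz": -0.1,"az": 1.345,"hand": 1},{"dx": -0.168,"dy": -0.14,"dz": -0.1,"az": 1.345,"hand": 1},{"dx": -0.168,"dy": -0.14,"dz": -0.1,"az": 1.345,"hand": 1},{"dx": -0.168,"dy": -0.14,"dz": -0.1,"az": 1.345,"hand": 1}])

```text
$.moves[0]: bad value
```

```bash
python3 - <<'E'
from h import *
s=arm.state(); print({k:np.round(s[k],3) for k in("time","joint_pos","ee_pos","tool_rot","contact_force","gripper_width")})
I={n:eyes.camera(n)[:,:,::-1] for n in("scene","side","wrist")}
for n in I: cv2.imwrite(f"pics/{n}1.png",I[n])
cv2.imwrite("pics/m1.png",np.hstack([cv2.resize(I['side'][130:310,240:400],(480,540)),cv2.resize(I['wrist'],(320,240),interpolation=cv2.INTER_AREA)[[*range(240)]+[0]*300]]))
E
```

```text
{'time': np.float64(0.1), 'joint_pos': array([-0.026,  0.616, -0.013,  1.425,  0.008,  1.103, -0.04 ]), 'ee_pos': array([6.49352e+02, 1.30000e-02, 2.39626e+02]), 'tool_rot': array([-2.22 , -2.22 ,  0.003]), 'contact_force': array([0.015, 0.238, 1.203]), 'gripper_width': np.float64(0.998)}
```

View pics/m1.png

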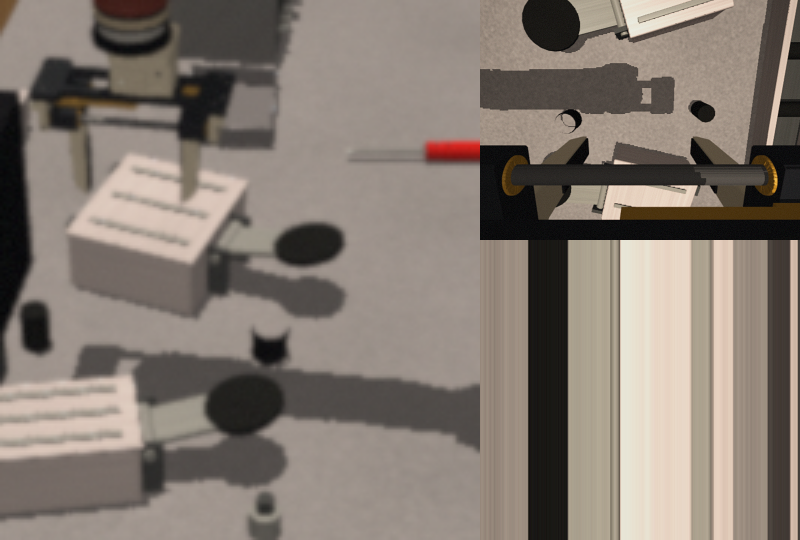

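The picture shows the arm hasn't moved: the fingers still stand over the wide lid and the pad is clear of them. The rows were refused, probably because ax and ay were missing, so I'll give every field.

Call:
play_rows(moves=[{"ax": 0,"ay": 0,"dx": -0.028,"dy": -0.024,"dz": 0,"az": 0.11,"hand": 1},{"ax": 0,"ay": 0,"dx": -0.056,"dy": -0.047,"dz": 0,"az": 0.22,"hand": 1},{"ax": 0,"ay": 0,"dx": -0.084,"dy": -0.07,"dz": 0,"az": 0.33,"hand": 1},{"ax": 0,"ay": 0,"dx": -0.112,"dy": -0.094,"dz": 0,"az": 0.44,"hand": 1},{"ax": 0,"ay": 0,"dx": -0.14,"dy": -0.117,"dz": 0,"az": 0.55,"hand": 1},{"ax": 0,"ay": 0,"dx": -0.168,"dy": -0.14,"dz": 0,"az": 0.66,"hand": 1},{"ax": 0,"ay": 0,"dx": -0.168,"dy": -0.14,"dz": -0.01,"az": 0.77,"hand": 1},{"ax": 0,"ay": 0,"dx": -0.168,"dy": -0.14,"dz": -0.02,"az": 0.88,"hand": 1},{"ax": 0,"ay": 0,"dx": -0.168,"dy": -0.14,"dz": -0.03,"az": 0.99,"hand": 1},{"ax": 0,"ay": 0,"dx": -0.168,"dy": -0.14,"dz": -0.05,"az": 1.1,"hand": 1},{"ax": 0,"ay": 0,"dx": -0.168,"dy": -0.14,"dz": -0.07,"az": 1.21,"hand": 1},{"ax": 0,"ay": 0,"dx": -0.168,"dy": -0.14,"dz": -0.09,"az": 1.32,"hand": 1},{"ax": 0,"ay": 0,"dx": -0.168,"dy": -0.14,"dz": -0.1,"az": 1.345,"hand": 1},{"ax": 0,"ay": 0,"dx": -0.168,"dy": -0.14,"dz": -0.1,"az": 1.345,"hand": 1},{"ax": 0,"ay": 0,"dx": -0.168,"dy": -0.14,"dz": -0.1,"az": 1.345,"hand": 1},{"ax": 0,"ay": 0,"dx": -0.168,"dy": -0.14,"dz": -0.1,"az": 1.345,"hand": 1}])

```text
time: 1.58
ee_pos: [482.8, -140.1, 141.6]
tool_rot: [0.356, 3.119, -0.001]
contact_force: [0.1, 0.0, 0.3]
gripper_width: 0.006
gripper_force: 0.0
```

```bash
cat > look.py <<'E'
from h import *
import sys
k=sys.argv[1]
s=arm.state(); print({k:np.round(s[k],3) for k in("time","joint_pos","ee_pos","tool_rot","contact_force","gripper_width")})
I={n:eyes.camera(n)[:,:,::-1] for n in("scene","side","wrist")}
for n in I: cv2.imwrite(f"pics/{n}{k}.png",I[n])
w=np.zeros((540,320,3),np.uint8); w[:240]=cv2.resize(I['wrist'],(320,240)); w[240:]=cv2.resize(I['scene'][180:330,200:340],(320,300))
cv2.imwrite(f"pics/m{k}.png",np.hstack([cv2.resize(I['side'][130:310,240:400],(480,540)),w]))
E
python3 look.py 2
```

```text
{'time': np.float64(1.583), 'joint_pos': array([ 0.461,  0.54 , -0.326,  1.955,  0.264,  0.685,  1.316]), 'ee_pos': array([ 482.811, -140.052,  141.602]), 'tool_rot': array([ 3.560e-01,  3.119e+00, -1.000e-03]), 'contact_force': array([0.106, 0.028, 0.288]), 'gripper_width': np.float64(0.006)}
```

View pics/m2.png

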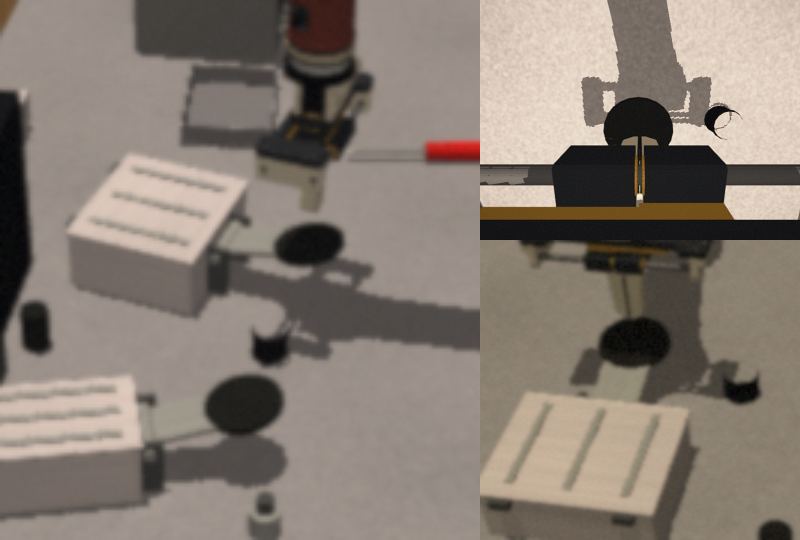

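The wrist and side views show the closed fingertips over the pad's centre, with the loupe well clear. Next I'll descend and press slowly.

Call:
play_rows(moves=[{"ax": 0,"ay": 0,"az": 0,"dx": 0,"dy": 0,"dz": -0.008,"hand": 1},{"ax": 0,"ay": 0,"az": 0,"dx": 0,"dy": 0,"dz": -0.016,"hand": 1},{"ax": 0,"ay": 0,"az": 0,"dx": 0,"dy": 0,"dz": -0.024,"hand": 1},{"ax": 0,"ay": 0,"az": 0,"dx": 0,"dy": 0,"dz": -0.03,"hand": 1},{"ax": 0,"ay": 0,"az": 0,"dx": 0,"dy": 0,"dz": -0.035,"hand": 1},{"ax": 0,"ay": 0,"az": 0,"dx": 0,"dy": 0,"dz": -0.038,"hand": 1},{"ax": 0,"ay": 0,"az": 0,"dx": 0,"dy": 0,"dz": -0.04,"hand": 1},{"ax": 0,"ay": 0,"az": 0,"dx": 0,"dy": 0,"dz": -0.0415,"hand": 1},{"ax": 0,"ay": 0,"az": 0,"dx": 0,"dy": 0,"dz": -0.043,"hand": 1},{"ax": 0,"ay": 0,"az": 0,"dx": 0,"dy": 0,"dz": -0.0445,"hand": 1},{"ax": 0,"ay": 0,"az": 0,"dx": 0,"dy": 0,"dz": -0.046,"hand": 1},{"ax": 0,"ay": 0,"az": 0,"dx": 0,"dy": 0,"dz": -0.0475,"hand": 1},{"ax": 0,"ay": 0,"az": 0,"dx": 0,"dy": 0,"dz": -0.049,"hand": 1},{"ax": 0,"ay": 0,"az": 0,"dx": 0,"dy": 0,"dz": -0.05,"hand": 1},{"ax": 0,"ay": 0,"az": 0,"dx": 0,"dy": 0,"dz": -0.05,"hand": 1}])

```text
time: 2.98
ee_pos: [480.7, -139.7, 90.7]
tool_rot: [-0.353, -3.119, 0.0]
contact_force: [-4.4, 0.6, 4.6]
gripper_width: 0.006
gripper_force: 2.3
```

Call:
play_rows(moves=[{"ax": 0,"ay": 0,"az": 0,"dx": 0,"dy": 0,"dz": -0.0015,"hand": 1},{"ax": 0,"ay": 0,"az": 0,"dx": 0,"dy": 0,"dz": -0.003,"hand": 1},{"ax": 0,"ay": 0,"az": 0,"dx": 0,"dy": 0,"dz": -0.0045,"hand": 1},{"ax": 0,"ay": 0,"az": 0,"dx": 0,"dy": 0,"dz": -0.006,"hand": 1},{"ax": 0,"ay": 0,"az": 0,"dx": 0,"dy": 0,"dz": -0.0075,"hand": 1},{"ax": 0,"ay": 0,"az": 0,"dx": 0,"dy": 0,"dz": -0.009,"hand": 1},{"ax": 0,"ay": 0,"az": 0,"dx": 0,"dy": 0,"dz": -0.0105,"hand": 1},{"ax": 0,"ay": 0,"az": 0,"dx": 0,"dy": 0,"dz": -0.012,"hand": 1},{"ax": 0,"ay": 0,"az": 0,"dx": 0,"dy": 0,"dz": -0.0135,"hand": 1},{"ax": 0,"ay": 0,"az": 0,"dx": 0,"dy": 0,"dz": -0.015,"hand": 1},{"ax": 0,"ay": 0,"az": 0,"dx": 0,"dy": 0,"dz": -0.0165,"hand": 1},{"ax": 0,"ay": 0,"az": 0,"dx": 0,"dy": 0,"dz": -0.018,"hand": 1},{"ax": 0,"ay": 0,"az": 0,"dx": 0,"dy": 0,"dz": -0.0195,"hand": 1},{"ax": 0,"ay": 0,"az": 0,"dx": 0,"dy": 0,"dz": -0.021,"hand": 1},{"ax": 0,"ay": 0,"az": 0,"dx": 0,"dy": 0,"dz": -0.0225,"hand": 1},{"ax": 0,"ay": 0,"az": 0,"dx": 0,"dy": 0,"dz": -0.024,"hand": 1},{"ax": 0,"ay": 0,"az": 0,"dx": 0,"dy": 0,"dz": -0.0255,"hand": 1},{"ax": 0,"ay": 0,"az": 0,"dx": 0,"dy": 0,"dz": -0.027,"hand": 1},{"ax": 0,"ay": 0,"az": 0,"dx": 0,"dy": 0,"dz": -0.0285,"hand": 1},{"ax": 0,"ay": 0,"az": 0,"dx": 0,"dy": 0,"dz": -0.0285,"hand": 1}])

```text
time: 4.65
ee_pos: [482.0, -140.1, 61.8]
tool_rot: [0.354, 3.122, -0.0]
contact_force: [-3.8, -0.5, 3.6]
gripper_width: 0.003
gripper_force: 2.0
```

Call:
play_rows(moves=[{"ax": 0,"ay": 0,"az": 0,"dx": 0,"dy": 0,"dz": -0.001,"hand": 1},{"ax": 0,"ay": 0,"az": 0,"dx": 0,"dy": 0,"dz": -0.002,"hand": 1},{"ax": 0,"ay": 0,"az": 0,"dx": 0,"dy": 0,"dz": -0.003,"hand": 1},{"ax": 0,"ay": 0,"az": 0,"dx": 0,"dy": 0,"dz": -0.0035,"hand": 1},{"ax": 0,"ay": 0,"az": 0,"dx": 0,"dy": 0,"dz": -0.004,"hand": 1},{"ax": 0,"ay": 0,"az": 0,"dx": 0,"dy": 0,"dz": -0.004,"hand": 1},{"ax": 0,"ay": 0,"az": 0,"dx": 0,"dy": 0,"dz": -0.004,"hand": 1}])

```text
time: 5.23
ee_pos: [482.3, -140.1, 59.0]
tool_rot: [0.354, 3.121, -0.001]
contact_force: [-4.8, 0.1, 10.7]
gripper_width: 0.006
gripper_force: 5.8
```

The force has jumped from 3.6 to 10.7 N, so the lever is reaching its stop. I'll press slightly more, then look.

Call:
play_rows(moves=[{"ax": 0,"ay": 0,"az": 0,"dx": 0,"dy": 0,"dz": -0.0005,"hand": 1},{"ax": 0,"ay": 0,"az": 0,"dx": 0,"dy": 0,"dz": -0.001,"hand": 1},{"ax": 0,"ay": 0,"az": 0,"dx": 0,"dy": 0,"dz": -0.001,"hand": 1},{"ax": 0,"ay": 0,"az": 0,"dx": 0,"dy": 0,"dz": -0.001,"hand": 1},{"ax": 0,"ay": 0,"az": 0,"dx": 0,"dy": 0,"dz": -0.001,"hand": 1}])

```text
time: 5.65
ee_pos: [482.4, -140.2, 58.6]
tool_rot: [0.354, 3.12, -0.002]
contact_force: [-5.6, 0.9, 14.4]
gripper_width: 0.004
gripper_force: 8.0
```

```bash
python3 look.py 3
```

```text
{'time': np.float64(5.65), 'joint_pos': array([ 0.405,  0.673, -0.25 ,  2.02 ,  0.339,  0.485,  1.251]), 'ee_pos': array([ 482.365, -140.152,   58.632]), 'tool_rot': array([ 3.54e-01,  3.12e+00, -2.00e-03]), 'contact_force': array([-5.585,  0.935, 14.363]), 'gripper_width': np.float64(0.004)}
```

View pics/m3.png

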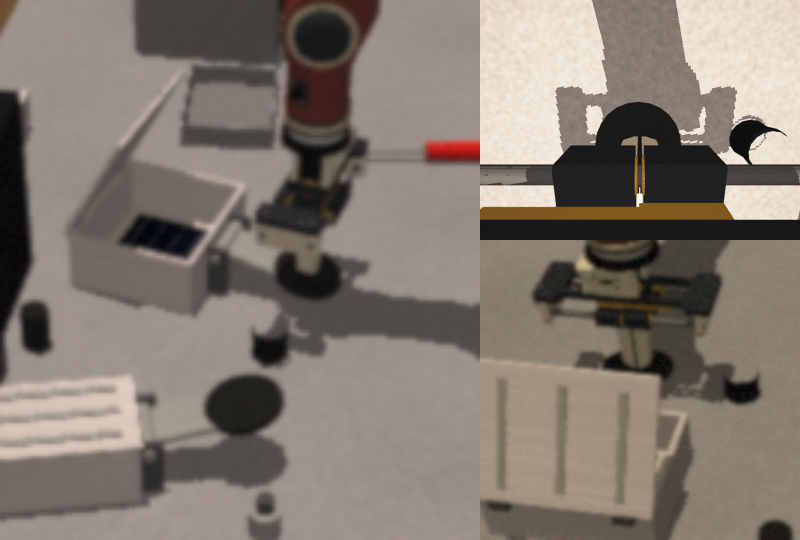

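The lid stands up at about 60° with the cell visible, nothing touches it, and the lever is on its stop. I'll press 0.5 mm more and hold for about 3 s.

Call:
play_rows(moves=[{"ax": 0,"ay": 0,"az": 0,"dx": 0,"dy": 0,"dz": -0.0005,"hand": 1},{"ax": 0,"ay": 0,"az": 0,"dx": 0,"dy": 0,"dz": -0.0005,"hand": 1},{"ax": 0,"ay": 0,"az": 0,"dx": 0,"dy": 0,"dz": -0.0005,"hand": 1},{"ax": 0,"ay": 0,"az": 0,"dx": 0,"dy": 0,"dz": -0.0005,"hand": 1},{"ax": 0,"ay": 0,"az": 0,"dx": 0,"dy": 0,"dz": -0.0005,"hand": 1},{"ax": 0,"ay": 0,"az": 0,"dx": 0,"dy": 0,"dz": -0.0005,"hand": 1},{"ax": 0,"ay": 0,"az": 0,"dx": 0,"dy": 0,"dz": -0.0005,"hand": 1},{"ax": 0,"ay": 0,"az": 0,"dx": 0,"dy": 0,"dz": -0.0005,"hand": 1},{"ax": 0,"ay": 0,"az": 0,"dx": 0,"dy": 0,"dz": -0.0005,"hand": 1},{"ax": 0,"ay": 0,"az": 0,"dx": 0,"dy": 0,"dz": -0.0005,"hand": 1},{"ax": 0,"ay": 0,"az": 0,"dx": 0,"dy": 0,"dz": -0.0005,"hand": 1},{"ax": 0,"ay": 0,"az": 0,"dx": 0,"dy": 0,"dz": -0.0005,"hand": 1},{"ax": 0,"ay": 0,"az": 0,"dx": 0,"dy": 0,"dz": -0.0005,"hand": 1},{"ax": 0,"ay": 0,"az": 0,"dx": 0,"dy": 0,"dz": -0.0005,"hand": 1},{"ax": 0,"ay": 0,"az": 0,"dx": 0,"dy": 0,"dz": -0.0005,"hand": 1},{"ax": 0,"ay": 0,"az": 0,"dx": 0,"dy": 0,"dz": -0.0005,"hand": 1},{"ax": 0,"ay": 0,"az": 0,"dx": 0,"dy": 0,"dz": -0.0005,"hand": 1},{"ax": 0,"ay": 0,"az": 0,"dx": 0,"dy": 0,"dz": -0.0005,"hand": 1},{"ax": 0,"ay": 0,"az": 0,"dx": 0,"dy": 0,"dz": -0.0005,"hand": 1},{"ax": 0,"ay": 0,"az": 0,"dx": 0,"dy": 0,"dz": -0.0005,"hand": 1}])

```text
time: 7.47
ee_pos: [482.4, -140.2, 58.4]
tool_rot: [0.354, 3.12, -0.002]
contact_force: [-6.9, 0.3, 17.7]
gripper_width: 0.003
gripper_force: 9.2
```

Call:
play_rows(moves=[{"ax": 0,"ay": 0,"az": 0,"dx": 0,"dy": 0,"dz": 0,"hand": 1},{"ax": 0,"ay": 0,"az": 0,"dx": 0,"dy": 0,"dz": 0,"hand": 1},{"ax": 0,"ay": 0,"az": 0,"dx": 0,"dy": 0,"dz": 0,"hand": 1},{"ax": 0,"ay": 0,"az": 0,"dx": 0,"dy": 0,"dz": 0,"hand": 1},{"ax": 0,"ay": 0,"az": 0,"dx": 0,"dy": 0,"dz": 0,"hand": 1},{"ax": 0,"ay": 0,"az": 0,"dx": 0,"dy": 0,"dz": 0,"hand": 1},{"ax": 0,"ay": 0,"az": 0,"dx": 0,"dy": 0,"dz": 0,"hand": 1},{"ax": 0,"ay": 0,"az": 0,"dx": 0,"dy": 0,"dz": 0,"hand": 1},{"ax": 0,"ay": 0,"az": 0,"dx": 0,"dy": 0,"dz": 0,"hand": 1},{"ax": 0,"ay": 0,"az": 0,"dx": 0,"dy": 0,"dz": 0,"hand": 1},{"ax": 0,"ay": 0,"az": 0,"dx": 0,"dy": 0,"dz": 0,"hand": 1},{"ax": 0,"ay": 0,"az": 0,"dx": 0,"dy": 0,"dz": 0,"hand": 1},{"ax": 0,"ay": 0,"az": 0,"dx": 0,"dy": 0,"dz": 0,"hand": 1},{"ax": 0,"ay": 0,"az": 0,"dx": 0,"dy": 0,"dz": 0,"hand": 1},{"ax": 0,"ay": 0,"az": 0,"dx": 0,"dy": 0,"dz": 0,"hand": 1},{"ax": 0,"ay": 0,"az": 0,"dx": 0,"dy": 0,"dz": 0,"hand": 1}])

```text
time: 8.8
ee_pos: [482.4, -140.2, 58.4]
tool_rot: [0.354, 3.12, -0.002]
contact_force: [-7.1, 0.6, 17.1]
gripper_width: 0.006
gripper_force: 9.2
```

Call:
play_rows(moves=[{"ax": 0,"ay": 0,"az": 0,"dx": 0,"dy": 0,"dz": 0.001,"hand": 1},{"ax": 0,"ay": 0,"az": 0,"dx": 0,"dy": 0,"dz": 0.002,"hand": 1},{"ax": 0,"ay": 0,"az": 0,"dx": 0,"dy": 0,"dz": 0.003,"hand": 1},{"ax": 0,"ay": 0,"az": 0,"dx": 0,"dy": 0,"dz": 0.004,"hand": 1},{"ax": 0,"ay": 0,"az": 0,"dx": 0,"dy": 0,"dz": 0.005,"hand": 1},{"ax": 0,"ay": 0,"az": 0,"dx": 0,"dy": 0,"dz": 0.006,"hand": 1},{"ax": 0,"ay": 0,"az": 0,"dx": 0,"dy": 0,"dz": 0.007,"hand": 1},{"ax": 0,"ay": 0,"az": 0,"dx": 0,"dy": 0,"dz": 0.008,"hand": 1},{"ax": 0,"ay": 0,"az": 0,"dx": 0,"dy": 0,"dz": 0.009,"hand": 1},{"ax": 0,"ay": 0,"az": 0,"dx": 0,"dy": 0,"dz": 0.01,"hand": 1},{"ax": 0,"ay": 0,"az": 0,"dx": 0,"dy": 0,"dz": 0.011,"hand": 1},{"ax": 0,"ay": 0,"az": 0,"dx": 0,"dy": 0,"dz": 0.012,"hand": 1},{"ax": 0,"ay": 0,"az": 0,"dx": 0,"dy": 0,"dz": 0.013,"hand": 1},{"ax": 0,"ay": 0,"az": 0,"dx": 0,"dy": 0,"dz": 0.014,"hand": 1},{"ax": 0,"ay": 0,"az": 0,"dx": 0,"dy": 0,"dz": 0.015,"hand": 1},{"ax": 0,"ay": 0,"az": 0,"dx": 0,"dy": 0,"dz": 0.016,"hand": 1},{"ax": 0,"ay": 0,"az": 0,"dx": 0,"dy": 0,"dz": 0.017,"hand": 1},{"ax": 0,"ay": 0,"az": 0,"dx": 0,"dy": 0,"dz": 0.018,"hand": 1},{"ax": 0,"ay": 0,"az": 0,"dx": 0,"dy": 0,"dz": 0.019,"hand": 1},{"ax": 0,"ay": 0,"az": 0,"dx": 0,"dy": 0,"dz": 0.02,"hand": 1}])

```text
time: 10.47
ee_pos: [482.1, -140.0, 76.8]
tool_rot: [0.354, 3.121, -0.0]
contact_force: [-5.3, 0.2, 5.4]
gripper_width: 0.007
gripper_force: 2.5
```

Call:
play_rows(moves=[{"ax": 0,"ay": 0,"az": 0,"dx": 0,"dy": 0,"dz": 0.0012,"hand": 1},{"ax": 0,"ay": 0,"az": 0,"dx": 0,"dy": 0,"dz": 0.0024,"hand": 1},{"ax": 0,"ay": 0,"az": 0,"dx": 0,"dy": 0,"dz": 0.0036,"hand": 1},{"ax": 0,"ay": 0,"az": 0,"dx": 0,"dy": 0,"dz": 0.0048,"hand": 1},{"ax": 0,"ay": 0,"az": 0,"dx": 0,"dy": 0,"dz": 0.006,"hand": 1},{"ax": 0,"ay": 0,"az": 0,"dx": 0,"dy": 0,"dz": 0.0072,"hand": 1},{"ax": 0,"ay": 0,"az": 0,"dx": 0,"dy": 0,"dz": 0.0084,"hand": 1},{"ax": 0,"ay": 0,"az": 0,"dx": 0,"dy": 0,"dz": 0.0096,"hand": 1},{"ax": 0,"ay": 0,"az": 0,"dx": 0,"dy": 0,"dz": 0.0108,"hand": 1},{"ax": 0,"ay": 0,"az": 0,"dx": 0,"dy": 0,"dz": 0.012,"hand": 1},{"ax": 0,"ay": 0,"az": 0,"dx": 0,"dy": 0,"dz": 0.0132,"hand": 1},{"ax": 0,"ay": 0,"az": 0,"dx": 0,"dy": 0,"dz": 0.0144,"hand": 1},{"ax": 0,"ay": 0,"az": 0,"dx": 0,"dy": 0,"dz": 0.0156,"hand": 1},{"ax": 0,"ay": 0,"az": 0,"dx": 0,"dy": 0,"dz": 0.0168,"hand": 1},{"ax": 0,"ay": 0,"az": 0,"dx": 0,"dy": 0,"dz": 0.018,"hand": 1},{"ax": 0,"ay": 0,"az": 0,"dx": 0,"dy": 0,"dz": 0.019,"hand": 1},{"ax": 0,"ay": 0,"az": 0,"dx": 0,"dy": 0,"dz": 0.02,"hand": 1},{"ax": 0,"ay": 0,"az": 0,"dx": 0,"dy": 0,"dz": 0.021,"hand": 1},{"ax": 0,"ay": 0,"az": 0,"dx": 0,"dy": 0,"dz": 0.022,"hand": 1},{"ax": 0,"ay": 0,"az": 0,"dx": 0,"dy": 0,"dz": 0.023,"hand": 1}])

```text
time: 12.13
ee_pos: [482.5, -139.5, 99.8]
tool_rot: [0.353, 3.121, 0.001]
contact_force: [4.2, -0.6, 3.7]
gripper_width: 0.007
gripper_force: 2.0
```

Call:
play_rows(moves=[{"ax": 0,"ay": 0,"az": 0,"dx": 0,"dy": 0,"dz": 0.001,"hand": 1},{"ax": 0,"ay": 0,"az": 0,"dx": 0,"dy": 0,"dz": 0.002,"hand": 1},{"ax": 0,"ay": 0,"az": 0,"dx": 0,"dy": 0,"dz": 0.003,"hand": 1},{"ax": 0,"ay": 0,"az": 0,"dx": 0,"dy": 0,"dz": 0.004,"hand": 1},{"ax": 0,"ay": 0,"az": 0,"dx": 0,"dy": 0,"dz": 0.005,"hand": 1},{"ax": 0,"ay": 0,"az": 0,"dx": 0,"dy": 0,"dz": 0.006,"hand": 1},{"ax": 0,"ay": 0,"az": 0,"dx": 0,"dy": 0,"dz": 0.007,"hand": 1},{"ax": 0,"ay": 0,"az": 0,"dx": 0,"dy": 0,"dz": 0.008,"hand": 1}])

```text
time: 12.8
ee_pos: [481.7, -139.9, 107.6]
tool_rot: [-0.354, -3.121, 0.0]
contact_force: [0.1, 0.3, 0.2]
gripper_width: 0.004
gripper_force: 0.0
```

Contact has ended. I'll move the hand up and check the lid.

Call:
play_rows(moves=[{"ax": 0,"ay": 0,"az": 0,"dx": 0,"dy": 0,"dz": 0.02,"hand": 1},{"ax": 0,"ay": 0,"az": 0,"dx": 0,"dy": 0,"dz": 0.04,"hand": 1},{"ax": 0,"ay": 0,"az": 0,"dx": 0,"dy": 0,"dz": 0.06,"hand": 1},{"ax": 0,"ay": 0,"az": 0,"dx": 0,"dy": 0,"dz": 0.08,"hand": 1},{"ax": 0,"ay": 0,"az": 0,"dx": 0,"dy": 0,"dz": 0.1,"hand": 1},{"ax": 0,"ay": 0,"az": 0,"dx": 0,"dy": 0,"dz": 0.1,"hand": 1},{"ax": 0,"ay": 0,"az": 0,"dx": 0,"dy": 0,"dz": 0.1,"hand": 1},{"ax": 0,"ay": 0,"az": 0,"dx": 0,"dy": 0,"dz": 0.1,"hand": 1}])

```text
time: 13.47
ee_pos: [481.2, -140.0, 206.9]
tool_rot: [-0.354, -3.12, 0.0]
contact_force: [0.9, -0.2, 0.0]
gripper_width: 0.007
gripper_force: 0.0
```

```bash
python3 look.py 4
```

```text
{'time': np.float64(13.467), 'joint_pos': array([ 0.496,  0.449, -0.368,  1.882,  0.209,  0.849,  1.367]), 'ee_pos': array([ 481.201, -139.981,  206.907]), 'tool_rot': array([-0.354, -3.12 ,  0.   ]), 'contact_force': array([ 0.906, -0.168,  0.004]), 'gripper_width': np.float64(0.007)}
```

View pics/m4.png

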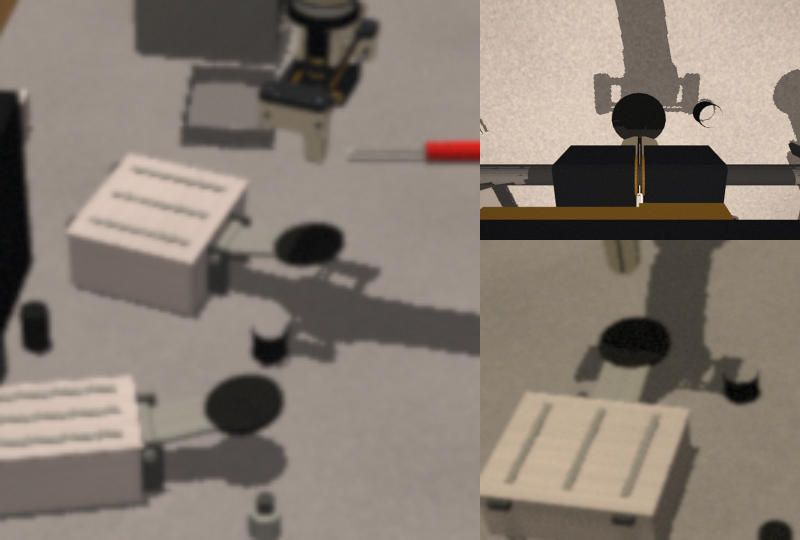

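The lid is fully shut, the pad is back up, both boxes and the loose things in view are unmoved, and the hand is clear. Handing in.

```bash
python3 -c "
from plant import arm
print(arm.job_done())"
```

```text
the job is handed in; nothing more can be done
None
```

I pressed the wide box's lever to its stop and held its lid fully open for about 3 s, then eased it shut over about 3.5 s; the hand is clear and the job is handed in, though the hand-in gave no verdict.

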